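# Reset a bench vacuum regulator and lock it by feel

## Task

Slacken the lock ring (the large lower one of the two concentric knobs on the vacuum regulator), turn the small upper knob until the gauge needle lies over the set hand, then tighten the lock ring again until it grips firmly but is not forced, without shifting the setting. Leave the needle on the set hand and the things round the regulator where they are.

Things in the scene. Friction and masses are not known exactly. Their poses are not given: they have to be found in the camera images.
- regulator: bench vacuum regulator, fixed: dark steel foot plate 200 x 120 x 13 mm, round aluminium body 84 mm across, 70 mm high, tapering to a 40 mm neck under the two knobs; brass hose tails left and right, reaching 73 mm from the axis, 40 mm up. Origin: plate's centre at worktop level, x to the back, y left. The vertical axis of both knobs is 45 mm behind the origin, the gauge in front of it
- lock_ring_mid (a point): centre of the lock ring, half-way up, on the common axis: the outer, larger, lower of the two concentric knobs, a knurled dark steel disc 56 mm across, 17.5 mm high (99 to 116.5 mm above the worktop); under it is 25 mm of free height round the neck. Gripped across its diameter, fingers either side of the small knob
- lock_ring (a joint): angle of the lock ring, rad, growing clockwise from above. Clockwise tightens. Starts tight, within 0.03 of 0; slack for any setting once turned back by 0.7 rad; stops at -2.6 and 2.4. Drags with 0.3 N m against any motion (an arm that settles back after a move feels the drag reversed); past the bite the brake adds a counter-clockwise pull, 0.36 N m per rad, which stays when the ring stands still
- knob_mid (a point): centre of the setting knob, half-way up its grip, on the common axis: the inner, smaller, upper knob, a ribbed black cylinder 26 mm across that stands 29 mm above the lock ring's top (116.5 to 145.5 mm above the worktop, this point 132 mm); gripped with the fingertips just clear above the ring
- knob (a joint): angle of the setting knob, rad, starts at 0 to 0.3, growing clockwise from above; drag about 0.1 N m with the lock slack, held fast by the brake while the lock is tight. Stops at -0.3 and 3.6. The gauge needle turns with it, rad for rad and the same way round
- gauge: round dial gauge 68 mm across in front of the knobs, its white glazed face leaning back 45 degrees, towards the robot; its highest point is 78 mm above the worktop. Origin: centre of the dial, z out of the face, x up the face. The glass must not be pressed
- needle (a joint): angle of the gauge's pointer, rad, clockwise on the dial from the scale's lower left end (the scale spans 4.71 rad): the long thin black pointer with a straight tail, the upper of the two hands
- needle_tip (a point): on the needle, 24 mm out from the pivot, its x axis along the needle outwards
- set_hand (a joint): angle of the set hand, rad, on the same scale from the same end: the shorter black hand with a broad spade-shaped end, below the needle; it marks the wanted vacuum and stays where it is. It starts 0.9 to 2.8 rad clockwise of the needle
- set_hand_tip (a point): on the set hand's line, 24 mm out from the pivot, its x axis along the hand outwards
- brake_pad: the lock's spring-backed brake pad, hidden in the neck. Locked firmly means 18 to 38 N on it, felt at the ring as a counter-clockwise pull of 0.11 to 0.23 N m on top of the drag (0.006 N m per N); more is forcing it. Its lining is worn by an unknown amount, and what it presses on moves away as the knob goes clockwise: the new bite lies farther clockwise than the old, found by feel only
- timer: small white bench timer, 58 x 66 x 18 mm, left of the regulator; a bystander; origin under its centre
- bottle_amber: brown reagent bottle with white cap, 60 mm across, 135 mm high, bystander; origin under its centre
- bottle_small: small white bottle with red cap, 45 mm across, 88 mm high, bystander; origin under its centre
- bottle_tall: tall grey-white bottle with white cap, 68 mm across, 155 mm high, bystander; origin under its centre
- bottle_blue_cap: white bottle with blue cap, 52 mm across, 110 mm high, bystander; origin under its centre
- tape_roll: roll of tape lying flat, 100 mm across, 25 mm high, bystander; origin under its centre
- marker_pen: black and white marker pen lying along the front edge, 135 mm long, 17 mm thick, bystander; origin under its centre

How it is judged (in metres and radians):
On the way, in this order (a step that is already met when the one before it is completed fails the run):
1. the lock ring is slackened until the brake lets go (contact force between brake_pad and anything else below 0.5 N), for 0.2 s.
2. with the lock still slack the needle is brought over the set hand, within 0.1 rad (contact force between brake_pad and anything else below 0.5 N and angle between the x axis of needle_tip and the x axis of set_hand_tip, either way round below 0.1 rad), for 0.2 s.
At the end, for the whole second after the job is handed in: the needle lies over the set hand within 0.1 rad and the lock ring is tight: the brake pad is pressed on with at least 18 N (0.11 N m at the ring on top of its drag) (angle between the x axis of needle_tip and the x axis of set_hand_tip, either way round below 0.1 rad and contact force between brake_pad and anything else above 18 N); the robot touches nothing.
It fails at once if the lock ring is forced: more than 38 N on the brake pad (0.23 N m at the ring on top of its drag) (contact force between brake_pad and anything else above 38 N).
It fails at once if the gauge is pressed with more than 5 N (contact force between the arm and gauge above 5 N).
It fails at once if a bystander is shoved by more than 20 mm (distance of any of timer, bottle_amber, marker_pen from where it was at the start of the episode above 0.02 m).
It also fails if it takes over 72 s, if anything falls off the work surface, if the arm or the gripper's body presses on something with over 40 N, if the wrist force passes 120 N, or if a joint passes its speed limit or range.

## Robot

A 7-joint arm with a two-finger parallel gripper is mounted at the origin on a cart in front of the work surface, level with it; the furniture and walls round the work are solid. World frame = base frame: x ahead of the robot, y to its left, z up, the work surface at z = 0. Lengths are in mm, angles in rad, forces in N, time in s.
With the tool pointing down it reaches from about 425 to 825 mm from the base axis. Payload 3.6 kg.
Tool frame: the origin (TCP) lies at the very end of the fingers, on their centre line; the grasp point (between the pads) lies 19 mm behind it; z points along the fingers, y is the direction in which the jaws open and shut (so a half turn about z gives the same grasp; the last joint's range is limited). The gripper opens to 85 mm and grips with 20 to 120 N. Pads are 22 mm wide; open, the fingers measure 114 mm over their backs; the gripper's body (76 mm by 85 mm) begins 54 mm behind the grasp point. The pads swing forward as they close: fully open they stand 13 mm farther back than shut.
Start: joints at [-1.349, 0.615, -0.013, 1.423, 0.008, 1.103, -0.04], TCP at [160.025, 629.964, 231.297] pointing down, gripper open.
Joint ranges: [-3.12, 3.12], [-0.3, 2.06], [-1.34, 1.32], [0.26, 2.42], [-1.36, 4.5], [0.01, 1.98], [-2.84, 2.84]. Speed limits (rad/s): [2.79, 2.79, 3.14, 3.14, 3.14, 3.14, 3.14].

## Interface

Orientations are given as a 3x3 rotation matrix whose columns are the frame's x, y, z axes.
In Python, from rig import arm gives the robot as it stands.
- The arm moves only by the tool arm_command, never from a script. Its argument "steps" is a list of rows, each a list of 2 entries, a list of its own where there are three numbers: the shift along the tool's x, y, z normalised to -1 to 1, where 1 is 250 mm, then the turn, a rotation vector about the tool's x, y, z normalised to -1 to 1, where 1 is pi rad. In form: [[[tx, ty, tz], [ax, ay, az]], ...]. A call has 1 to 10 rows; each row is the pose to reach, as a shift and turn from the pose commanded when the call began, along the tool's axes at that moment, turning the shorter way round; what a row does not reach only later rows make up. A row lasts 1/8 s, in which the tool goes at most 62.5 mm and 10.7 degrees, less where a joint would pass 70% of its speed; a pose out of reach is approached as far as the arm can. A call with a number of a shift or a turn outside -1 to 1 is refused whole. A call with a gripper value outside its range is refused whole. "gripper" is the opening, from 0 (shut) to 1 (fully open), set as the call begins (left out, the last holds). The fingers move at their own pace and stop on an object; the grip force is fixed at half the most. Time passes only in rows, so rows that repeat a pose let the fingers close. It gives the time, the measured TCP pose, the force and the opening at its end, in the units of the state.
- arm.read_state(): the state, without advancing time (a new reading comes with each control period).
- arm.get_image(name): name is "side" or "top"; returns a dict with "pixels" (400x640x3 uint8, blue, green, red), "fx", "fy", "cx", "cy" (pixels), "pose" (4x4, takes a point from camera to world coordinates). Camera axes: x right, y down, z forward; pixel columns grow to the right and rows downward; lengths in mm; the calibration is good to about 2 mm. A picture is of the moment at which its call begins. There is no depth.
- arm.hand_in(): hands the job in, once; it reports no verdict.
The state is a dict: "time_s": time; "qpos": joint angles; "qd": joint speeds; "tau": joint torques, N m; "tool_pos": TCP position; "orientation": TCP orientation; "wrist_force": force on the tool from outside, world axes, zero at the start; "wrist_torque": the same for the moment, N m; "opening": opening from 0.0 (shut) to 1.0 (fully open).
Only numpy, scipy, OpenCV 4.12 (cv2) and the standard library are available. Lean on these libraries where they do the work, as an engineer would, in place of code of your own. Each camera call takes 0.05 s, during which the arm holds its last target.

## Working session

There is one attempt and no reset: what is moved stays moved. The work goes in short steps, Python scripts to look and compute and a tool call to move; the robot and the scene stay as the last step left them, time stands still between calls to the robot, and variables do not carry over. Pictures are saved under pics/ and viewed, and the job is handed in when it is done.

Besides the shell and the picture viewer there is one more tool, called after "Request:" as name(argument=value, ...), one argument or row to a line, values as JSON. arm_command: Moves the arm, as the interface text tells. Scaled input: -1 to 1 covers 250 mm each way for a shift and pi rad each way for a turn. Its arguments: {"type":"object","properties":{"steps":{"type":"array"},"gripper":{"type":"number"}},"required":["steps"]}

```bash
ls; mkdir -p pics; python3 - <<'E'
from rig import arm
import cv2,numpy as np
s=arm.read_state()
print({k:np.round(v,3).tolist() for k,v in s.items()})
for n in ("side","top"):
    d=arm.get_image(n)
    cv2.imwrite(f"pics/{n}0.png",d["pixels"])
    print(n,d["fx"],d["fy"],d["cx"],d["cy"],np.round(d["pose"],4).tolist())
E
```

```text
pics
{'time_s': 0.0, 'qpos': [-1.349, 0.616, -0.013, 1.425, 0.008, 1.103, -0.04], 'qd': [-0.001, 0.001, -0.001, 0.001, -0.001, 0.0, -0.002], 'tau': [0.0, -46.921, 0.259, -17.104, 0.01, 0.01, 0.0], 'tool_pos': [159.837, 629.229, 230.122], 'orientation': [[-0.969, 0.246, -0.001], [0.246, 0.969, -0.003], [-0.0, -0.003, -1.0]], 'wrist_force': [-1.334, 0.601, 0.828], 'wrist_torque': [0.005, -0.03, -0.022], 'opening': 0.997}
side 413.7982621429341 413.7982621429341 317.92407632739884 202.27366092160054 [[0.5491, -0.3389, 0.7639, -575.407], [-0.8357, -0.2293, 0.499, -731.522], [0.006, -0.9125, -0.4091, 707.528], [0.0, 0.0, 0.0, 1.0]]
top 493.34136805132925 493.34136805132925 325.27991359738087 202.33694254308668 [[0.0178, -0.9922, 0.123, 401.6082], [-0.9997, -0.0198, -0.0152, 0.6031], [0.0175, -0.1227, -0.9923, 1475.5035], [0.0, 0.0, 0.0, 1.0]]
```

View pics/side0.png

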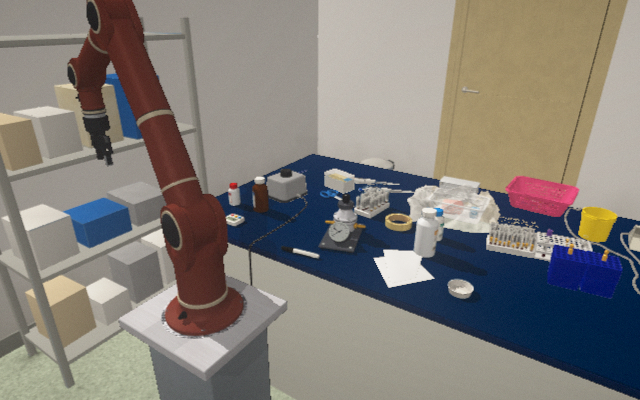

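View pics/top0.png

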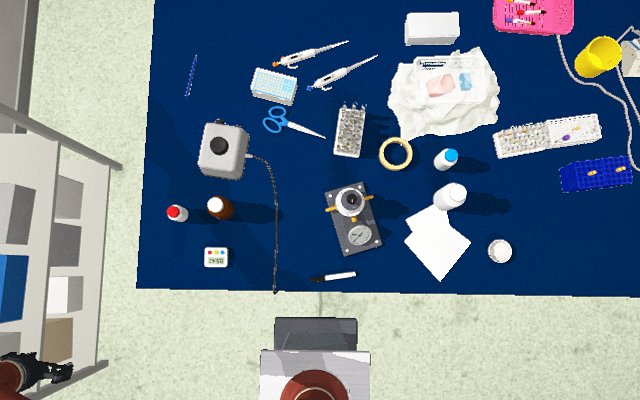

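```bash
cat > h.py <<'E'
import cv2,numpy as np
from rig import arm
def ray(d,u,v,z):
    p=np.array(d["pose"]);r=p[:3,:3]@[(u-d["cx"])/d["fx"],(v-d["cy"])/d["fy"],1]
    t=(z-p[2,3])/r[2];return p[:3,3]+t*r
def px(d,X):
    p=np.array(d["pose"]);c=p[:3,:3].T@(np.array(X)-p[:3,3])
    return np.array([d["fx"]*c[0]/c[2]+d["cx"],d["fy"]*c[1]/c[2]+d["cy"]])
def crop(d,name,u0,u1,v0,v1,k):
    cv2.imwrite(name,cv2.resize(d["pixels"][v0:v1,u0:u1],None,fx=k,fy=k,interpolation=cv2.INTER_CUBIC))
E
python3 - <<'E'
from h import *
t=arm.get_image("top");s=arm.get_image("side")
crop(t,"pics/t1.png",315,395,175,260,7)
crop(s,"pics/s1.png",310,370,190,255,9)
E
```

```text
(no output)
```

View pics/t1.png

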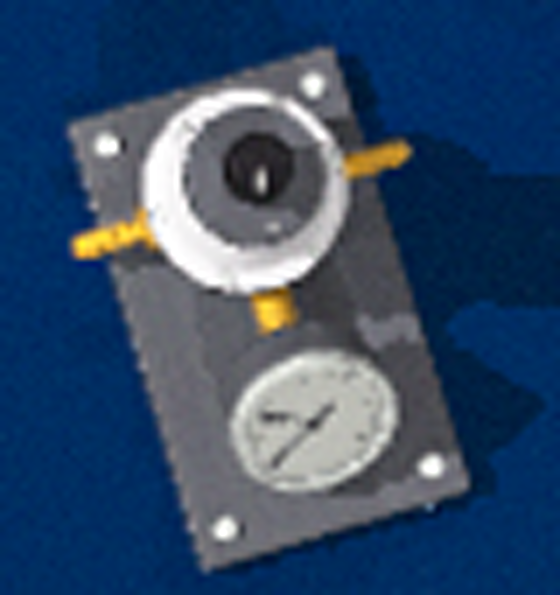

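View pics/s1.png

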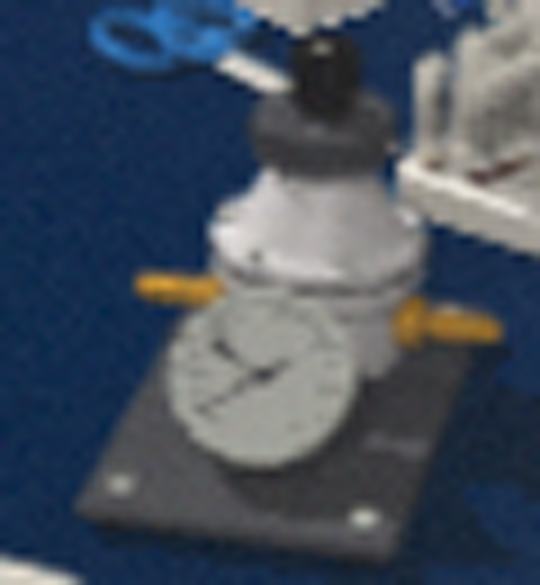

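```bash
python3 - <<'E'
from h import *
t=arm.get_image("top");s=arm.get_image("side")
f=lambda x,y:(x/7+315-.5+.5/7*1,y/7+175-.5+.5/7)
sc=[ray(t,*f(*p),13)[:2] for p in [(107,146),(313,85),(225,527),(431,467)]]
print(np.round(sc,1)); c=np.mean(sc,0);print("centre",c)
dx=(sc[0]+sc[1]-sc[2]-sc[3]);dx/=np.linalg.norm(dx);print("yaw",np.arctan2(dx[1],dx[0]), "ax",c+45*dx)
print("knob",ray(t,*f(258,165),145.5),"ring",ray(t,*f(257,173),116.5))
print("side knobtop", px(s,[*(c+45*dx),145.5]), px(s,[*(c+45*dx),116.5]))
print("side knob ray", ray(s,327/9+310-.5,48/9+190-.5,145.5))
g=ray(t,*f(315,424),54);gs=ray(s,262/9+310-.5,375/9+190-.5,54);print(g,gs,(g[:2]-c)@dx, (gs[:2]-c)@dx)
for n,u,v in [("timer",216,257),("pen",333,277),("amber",220,207),("tape",395,153),("tall",455,195),("bluecap",448,158),("rack",349,130)]: print(n,np.round(ray(t,u,v,10),0))
E
```

```text
[[ 604.1  -35.1]
 [ 632.2 -123. ]
 [ 442.8  -87.6]
 [ 469.7 -174.6]]
centre [ 537.17927418 -105.06842727]
yaw 0.3108680363414215 ax [580.02235259 -91.30359409]
knob [579.44211066 -90.7030702  145.5       ] ring [580.10611297 -92.3324854  116.5       ]
side knobtop [345.67284276 194.89786739] [345.39469951 202.54154969]
side knob ray [580.82919007 -91.48068215 145.5       ]
[ 484.53285616 -121.69971201   54.        ] [ 486.40096814 -121.3008879    54.        ] -55.210255012472516 -53.30969022049551
timer [415. 297.  10.]
pen [363. -48.  10.]
amber [563. 292.  10.]
tape [ 739. -231.   10.]
tall [ 613. -412.   10.]
bluecap [ 727. -393.   10.]
rack [807. -90.  10.]
```

```bash
cat >> h.py <<'E'
DX=np.array([np.cos(.311),np.sin(.311),0]);RT=np.array([DX[1],-DX[0],0]);UP=(DX+[0,0,1])/np.sqrt(2)
def rect(n,G,k=4,N=3,R=40):
    acc=0
    for i in range(N):
        d=arm.get_image(n);acc=acc+d["pixels"].astype(float)
    im=(acc/N).astype(np.uint8)
    q=[(-30,30),(30,30),(30,-30),(-30,-30)]
    src=np.float32([px(d,np.array(G)+a*RT+b*UP) for a,b in q]);dst=np.float32([((a+R)*k,(R-b)*k) for a,b in q])
    return cv2.warpPerspective(im,cv2.getPerspectiveTransform(src,dst),(2*R*k,2*R*k),flags=cv2.INTER_CUBIC)
E
python3 - <<'E'
from h import *
a=rect("top",[484.5,-121.7,54]);b=rect("side",[486.4,-121.3,54])
cv2.imwrite("pics/r1.png",np.hstack([a,b]))
E
```

```text
(no output)
```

View pics/r1.png

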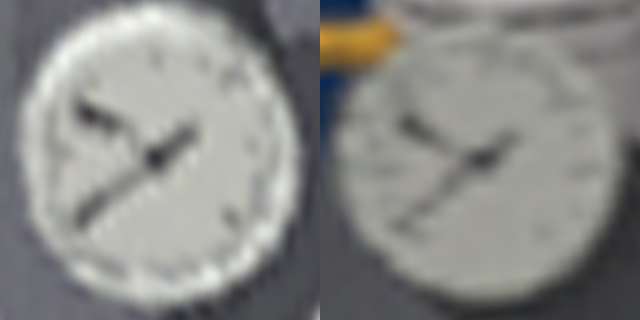

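```bash
cat >> h.py <<'E'
from scipy.spatial.transform import Rotation as Ro
def goal(P,yaw):
    s=arm.read_state();R=np.array(s["orientation"]);p=np.array(s["tool_pos"])
    y=np.array([np.cos(yaw),np.sin(yaw),0]);z=np.array([0,0,-1.]);T=np.column_stack([np.cross(y,z),y,z])
    d=R.T@(np.array(P)-p);r=Ro.from_matrix(R.T@T).as_rotvec()
    print("shift",np.round(d/250,4),"turn",np.round(r/np.pi,4),"z",np.round(p,1),"yaw",round(float(np.arctan2(R[1,1],R[0,1])),3))
E
python3 -c "
from h import *
goal([580,-91.3,231.3],-0.156)"
```

```text
shift [-2.3384e+00 -2.3827e+00  1.0000e-04] turn [-0.     -0.      0.4705] z [160.  630.  231.3] yaw 1.322
```

Request:
arm_command(
  steps=[
    [[-0.78, -0.79, 0], [0, 0, 0.16]],
    [[-0.78, -0.79, 0], [0, 0, 0.16]],
    [[-0.78, -0.79, 0], [0, 0, 0.16]],
    [[-0.78, -0.79, 0], [0, 0, 0.16]],
    [[-0.78, -0.79, 0], [0, 0, 0.16]],
  ],
  gripper=1,
)

```text
time_s: 1.23
tool_pos: [302.8, 386.7, 231.8]
orientation: [[-0.727, 0.687, 0.001], [0.687, 0.727, -0.001], [-0.002, 0.0, -1.0]]
wrist_force: [0.0, 0.5, -0.5]
opening: 1.001
```

```bash
python3 -c "
from h import *
print(np.round(arm.read_state()['qpos'],3))
goal([580,-91.3,231.3],-0.156)"
```

```text
[-1.057  0.371  0.145  1.874 -0.065  0.901 -0.068]
shift [-2.1192 -0.6281  0.0054] turn [3.000e-04 5.000e-04 3.087e-01] z [302.8 386.7 231.8] yaw 0.814
```

Request:
arm_command(
  steps=[
    [[-1, -0.3, 0], [0, 0, 0.15]],
    [[-1, -0.3, 0], [0, 0, 0.15]],
    [[-1, -0.3, 0], [0, 0, 0.15]],
    [[-1, -0.3, 0], [0, 0, 0.15]],
    [[-1, -0.3, 0], [0, 0, 0.15]],
  ],
)

```text
time_s: 1.85
tool_pos: [434.2, 160.1, 231.9]
orientation: [[-0.332, 0.943, 0.002], [0.943, 0.332, -0.002], [-0.002, 0.002, -1.0]]
wrist_force: [0.0, -0.0, 0.4]
opening: 1.001
```

```bash
python3 -c "
from h import *
print(np.round(arm.read_state()['qpos'],3))
goal([580,-91.3,231.3],-0.156)"
```

```text
[-0.65   0.338  0.333  1.949 -0.138  0.876  0.093]
shift [-1.1424  0.216   0.0055] turn [0.0007 0.0006 0.1575] z [434.2 160.1 231.9] yaw 0.339
```

Request:
arm_command(
  steps=[
    [[-0.98, 0.18, 0], [0, 0, 0.13]],
    [[-0.98, 0.18, 0], [0, 0, 0.13]],
    [[-0.98, 0.18, 0], [0, 0, 0.13]],
    [[-0.98, 0.18, 0], [0, 0, 0.13]],
    [[-0.98, 0.18, 0], [0, 0, 0.13]],
    [[-0.98, 0.18, 0], [0, 0, 0.13]],
  ],
)

```text
time_s: 2.6
tool_pos: [557.5, -48.2, 230.9]
orientation: [[0.059, 0.998, -0.001], [0.998, -0.059, 0.002], [0.002, -0.001, -1.0]]
wrist_force: [-0.1, 0.3, -0.5]
opening: 0.997
```

```bash
python3 -c "
from h import *
print(np.round(arm.read_state()['qpos'],3))
goal([580,-91.3,181.3],-0.156)"
```

```text
[-0.242  0.504  0.448  1.7   -0.254  0.997  0.238]
shift [-0.1673  0.1001  0.198 ] turn [-0.0004 -0.0005  0.031 ] z [557.5 -48.2 230.9] yaw -0.059
```

Request:
arm_command(
  steps=[
    [[-0.167, 0.1, 0.18], [0, 0, 0.031]],
    [[-0.167, 0.1, 0.18], [0, 0, 0.031]],
    [[-0.167, 0.1, 0.18], [0, 0, 0.031]],
    [[-0.167, 0.1, 0.18], [0, 0, 0.031]],
  ],
)

```text
time_s: 3.1
tool_pos: [580.6, -90.7, 187.4]
orientation: [[0.154, 0.988, 0.002], [0.988, -0.154, 0.001], [0.002, 0.001, -1.0]]
wrist_force: [-0.2, -0.3, -0.4]
opening: 1.005
```

```bash
python3 -c "
from h import *
print(np.round(arm.read_state()['qpos'],3))
goal([580,-91.3,85],-0.156)
t=arm.get_image('top');s=arm.get_image('side')
crop(t,'pics/t2.png',295,395,165,260,6)
crop(s,'pics/s2.png',290,390,140,255,5)"
```

```text
[-0.159  0.596  0.451  1.679 -0.31   0.937  0.255]
shift [-0.0033 -0.0028  0.4094] turn [ 0.0005 -0.0005  0.0006] z [580.6 -90.7 187.4] yaw -0.154
```

View pics/t2.png

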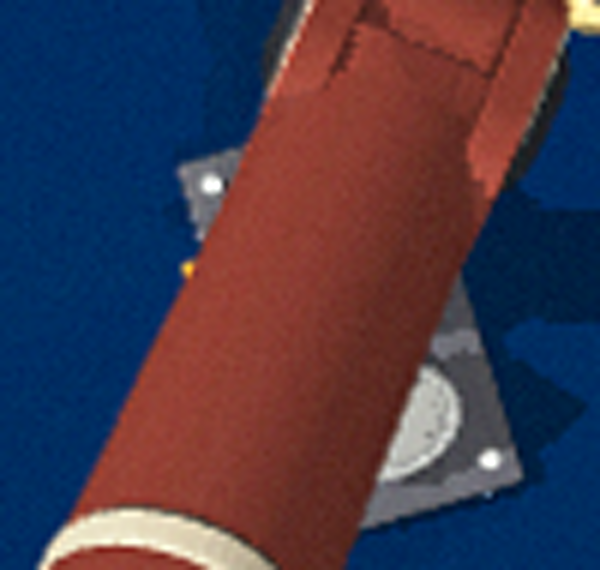

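View pics/s2.png

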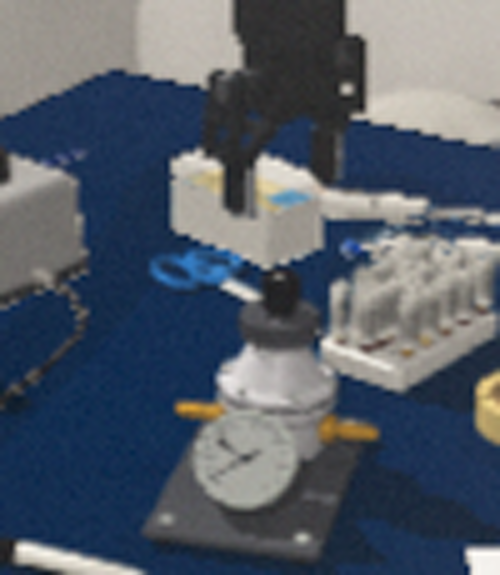

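Request:
arm_command(
  steps=[
    [[-0.003, -0.003, 0.2], [0, 0, 0]],
    [[-0.003, -0.003, 0.4], [0, 0, 0]],
    [[-0.003, -0.003, 0.4], [0, 0, 0]],
    [[-0.003, -0.003, 0.4], [0, 0, 0]],
    [[-0.003, -0.003, 0.4], [0, 0, 0]],
  ],
)

```text
time_s: 3.82
tool_pos: [581.1, -94.1, 88.9]
orientation: [[0.157, 0.988, 0.005], [0.988, -0.157, -0.001], [-0.0, 0.005, -1.0]]
wrist_force: [-0.2, -0.5, 1.5]
opening: 1.002
```

```bash
python3 -c "
from h import *
st=arm.read_state();print(st['wrist_force'],st['wrist_torque'])
goal([580,-91.3,85],-0.156)
s=arm.get_image('side')
crop(s,'pics/s3.png',320,375,165,240,8)"
```

```text
[-0.16212869 -0.46052986  1.45039794] [-0.0214344  -0.00185988  0.04228461]
shift [ 0.0104 -0.0063  0.0156] turn [ 0.0016  0.     -0.0005] z [581.1 -94.1  88.9] yaw -0.158
```

View pics/s3.png

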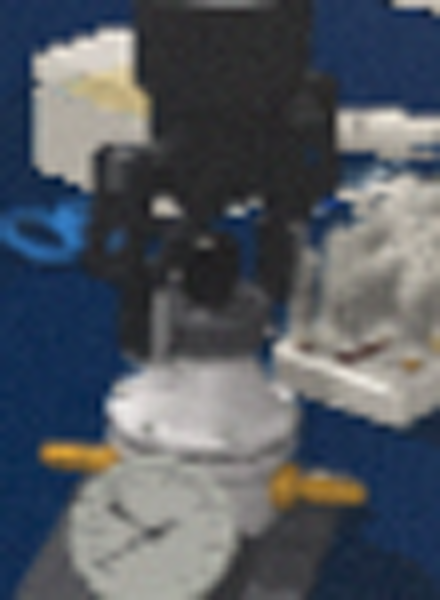

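Request:
arm_command(
  steps=[
    [[0.01, -0.006, 0.011], [0, 0, 0]],
    [[0.01, -0.006, 0.011], [0, 0, 0]],
    [[0.01, -0.006, 0.011], [0, 0, 0]],
  ],
)

```text
time_s: 4.25
tool_pos: [578.3, -90.9, 83.6]
orientation: [[0.157, 0.988, 0.0], [0.988, -0.157, -0.0], [-0.0, 0.0, -1.0]]
wrist_force: [-0.2, -0.2, 0.4]
opening: 0.997
```

```bash
python3 -c "
from h import *
st=arm.read_state();print(st['wrist_force'],st['wrist_torque'])
goal([580,-91.3,86],-0.156)"
```

```text
[-0.16918791 -0.24110006  0.3721336 ] [ 0.02778733 -0.07993252  0.03875096]
shift [-0.0005  0.0071 -0.0094] turn [ 0.      0.     -0.0005] z [578.3 -90.9  83.6] yaw -0.157
```

Request:
arm_command(
  steps=[
    [[0, 0.007, -0.009], [0, 0, 0]],
    [[0, 0.007, -0.009], [0, 0, 0]],
  ],
)

```text
time_s: 4.5
tool_pos: [580.4, -91.5, 86.0]
orientation: [[0.157, 0.988, 0.001], [0.988, -0.157, -0.0], [-0.0, 0.001, -1.0]]
wrist_force: [-0.6, -0.4, 1.2]
opening: 1.0
```

Request:
arm_command(
  steps=[
    [[0, 0, 0], [0, 0, 0]],
    [[0, 0, 0], [0, 0, 0]],
    [[0, 0, 0], [0, 0, 0]],
    [[0, 0, 0], [0, 0, 0]],
    [[0, 0, 0], [0, 0, 0]],
    [[0, 0, 0], [0, 0, 0]],
  ],
  gripper=0.4,
)

```text
time_s: 5.25
tool_pos: [581.3, -91.5, 86.6]
orientation: [[0.157, 0.988, 0.003], [0.988, -0.157, -0.001], [-0.0, 0.003, -1.0]]
wrist_force: [2.4, 0.3, 5.4]
opening: 0.641
```

```bash
python3 -c "
from h import *
st=arm.read_state();print(st['wrist_force'],st['wrist_torque'],st['opening'])
goal([580,-91.3,86],-0.156)"
```

```text
[2.42557402 0.29403748 5.4459472 ] [-0.05018006 -0.70588529 -0.00606183] 0.6405049830439098
shift [ 0.0001 -0.0054  0.0022] turn [ 0.001   0.0001 -0.0005] z [581.3 -91.5  86.6] yaw -0.158
```

Request:
arm_command(
  steps=[
    [[0, 0, 0], [0, 0, -0.04]],
    [[0, 0, 0], [0, 0, -0.08]],
    [[0, 0, 0], [0, 0, -0.12]],
    [[0, 0, 0], [0, 0, -0.16]],
    [[0, 0, 0], [0, 0, -0.2]],
    [[0, 0, 0], [0, 0, -0.24]],
    [[0, 0, 0], [0, 0, -0.28]],
    [[0, 0, 0], [0, 0, -0.3]],
    [[0, 0, 0], [0, 0, -0.3]],
  ],
)

```text
time_s: 6.38
tool_pos: [581.7, -91.4, 86.6]
orientation: [[-0.708, 0.707, 0.004], [0.707, 0.708, -0.001], [-0.003, 0.002, -1.0]]
wrist_force: [4.8, 0.6, 5.5]
opening: 0.635
```

```bash
python3 -c "
from h import *
st=arm.read_state();print(st['wrist_force'],st['wrist_torque'],st['opening'],st['qpos'])
goal([580,-91.3,86],-0.156)
s=arm.get_image('side')
crop(s,'pics/s4.png',320,375,165,240,8)"
```

```text
[4.80839549 0.58002406 5.53181199] [ 0.05260043 -0.94630218  0.27639474] 0.6349029615521645 [ 0.04485236  0.6935908   0.11883738  1.76415183 -0.11984546  0.68692757
  1.01492018]
shift [ 0.005  -0.0046  0.0023] turn [0.0012 0.0006 0.2998] z [581.7 -91.4  86.6] yaw 0.786
```

View pics/s4.png

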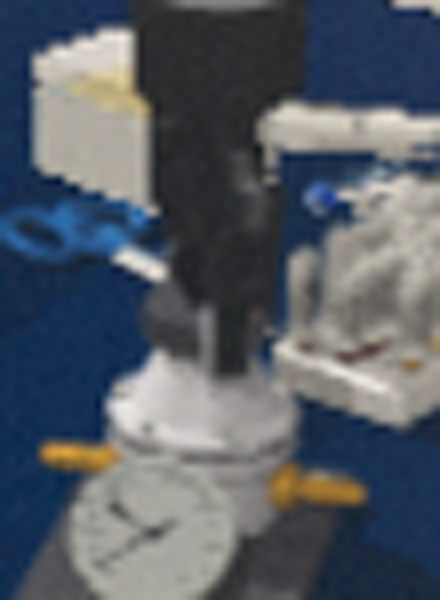

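Request:
arm_command(
  steps=[
    [[0, 0, 0], [0, 0, 0]],
    [[0, 0, 0], [0, 0, 0]],
    [[0, 0, 0], [0, 0, 0]],
    [[0, 0, -0.13], [0, 0, 0]],
    [[0, 0, -0.13], [0, 0, 0]],
    [[0, 0, -0.13], [0, 0, 0]],
  ],
  gripper=0.95,
)

```text
time_s: 7.18
tool_pos: [579.2, -91.1, 117.8]
orientation: [[-0.707, 0.708, -0.002], [0.708, 0.707, 0.0], [0.001, -0.001, -1.0]]
wrist_force: [-0.3, 0.6, -0.7]
opening: 0.95
```

```bash
python3 -c "
from h import *
st=arm.read_state();print(st['wrist_force'],st['wrist_torque'],st['opening'])
goal([580,-91.3,119],0.786)
a=rect('side',[486.4,-121.3,54],k=6,N=4)
cv2.imwrite('pics/r2.png',a)
"
```

```text
[-0.25237065  0.60048026 -0.71827261] [-0.002996    0.02865554  0.00977531] 0.9504727752193225
shift [-0.0028  0.0018 -0.005 ] turn [-0.0003 -0.0004 -0.0004] z [579.2 -91.1 117.8] yaw 0.785
```

View pics/r2.png

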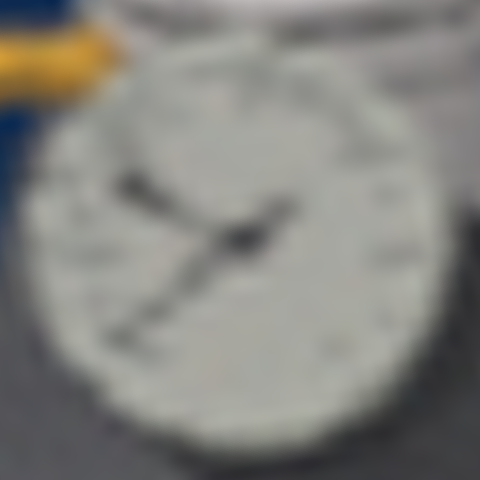

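Request:
arm_command(
  steps=[
    [[-0.002, 0.002, -0.004], [0, 0, 0]],
    [[-0.002, 0.002, -0.004], [0, 0, 0]],
    [[-0.002, 0.002, -0.004], [0, 0, 0]],
    [[-0.002, 0.002, -0.004], [0, 0, 0]],
    [[-0.002, 0.002, -0.004], [0, 0, 0]],
    [[-0.002, 0.002, -0.004], [0, 0, 0]],
    [[-0.002, 0.002, -0.004], [0, 0, 0]],
    [[-0.002, 0.002, -0.004], [0, 0, 0]],
  ],
  gripper=0.12,
)

```text
time_s: 8.38
tool_pos: [581.1, -90.9, 119.6]
orientation: [[-0.707, 0.707, 0.001], [0.707, 0.707, 0.0], [-0.0, 0.001, -1.0]]
wrist_force: [1.3, 2.0, 2.1]
opening: 0.285
```

```bash
python3 -c "
from h import *
st=arm.read_state();print(st['wrist_force'],st['wrist_torque'],st['opening'])
goal([580,-91.3,119],0.786)
s=arm.get_image('side')
crop(s,'pics/s5.png',320,375,165,240,8)"
```

```text
[1.32392047 1.9947104  2.07966423] [ 0.40449884 -0.13911717 -0.04042529] 0.28541537029272146
shift [ 0.0018 -0.0042  0.0022] turn [ 0.0003  0.0001 -0.0003] z [581.1 -90.9 119.6] yaw 0.785
```

View pics/s5.png

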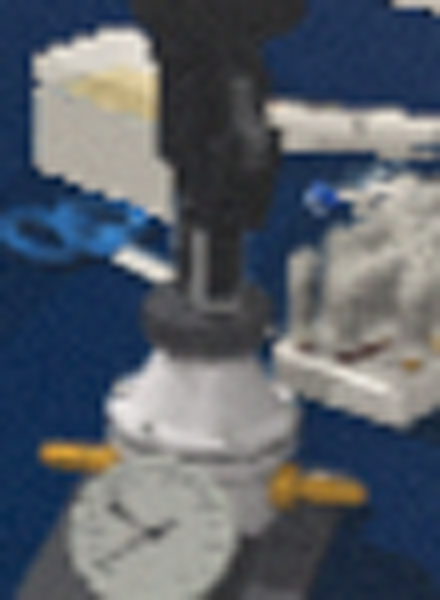

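Request:
arm_command(
  steps=[
    [[0, 0, 0], [0, 0, 0.04]],
    [[0, 0, 0], [0, 0, 0.08]],
    [[0, 0, 0], [0, 0, 0.12]],
    [[0, 0, 0], [0, 0, 0.16]],
    [[0, 0, 0], [0, 0, 0.2]],
    [[0, 0, 0], [0, 0, 0.24]],
    [[0, 0, 0], [0, 0, 0.28]],
    [[0, 0, 0], [0, 0, 0.32]],
    [[0, 0, 0], [0, 0, 0.35]],
    [[0, 0, 0], [0, 0, 0.35]],
  ],
)

```text
time_s: 9.68
tool_pos: [581.5, -90.8, 119.6]
orientation: [[0.309, 0.951, 0.001], [0.951, -0.309, 0.0], [0.001, 0.001, -1.0]]
wrist_force: [2.0, 2.2, 2.9]
opening: 0.286
```

```bash
python3 -c "
from h import *
st=arm.read_state();print(st['wrist_force'],st['wrist_torque'],st['opening'],st['qpos'][6])
goal([580,-91.3,119],0.786)
a=rect('side',[486.4,-121.3,54],k=7,N=4)
cv2.imwrite('pics/r3.png',a)
t=arm.get_image('top');cv2.imwrite('pics/t3.png',t['pixels'])"
```

```text
[2.02280916 2.24158049 2.86949536] [ 0.51779439 -0.33002486 -0.06597443] 0.28563638386485457 0.1647638050053242
shift [-0.0036 -0.0049  0.0024] turn [ 5.0e-04  1.0e-04 -3.5e-01] z [581.5 -90.8 119.6] yaw -0.314
```

View pics/r3.png

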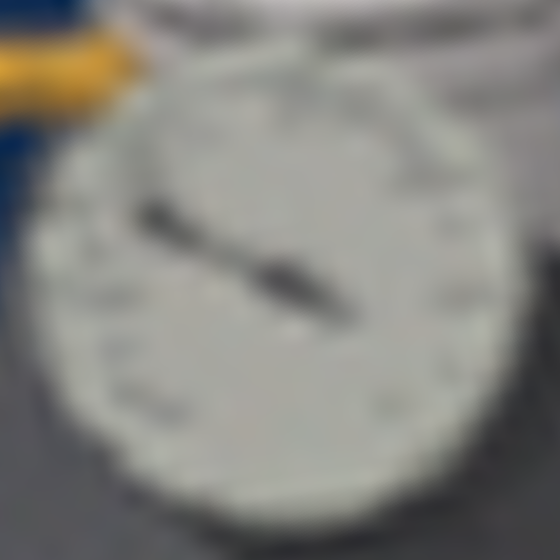

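View pics/t3.png

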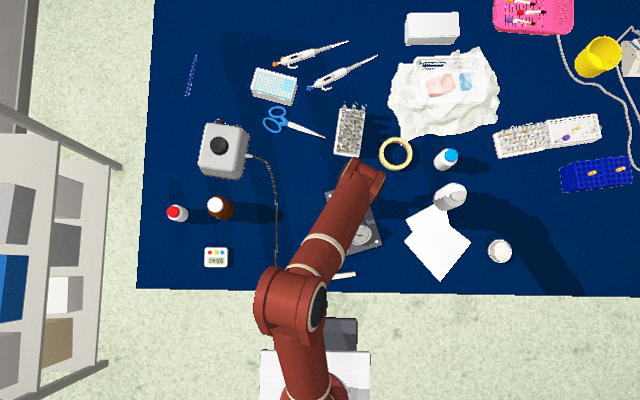

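```bash
python3 - <<'E'
from h import *
def warpraw(im,d,G,k=8,R=40):
    q=[(-30,30),(30,30),(30,-30),(-30,-30)]
    src=np.float32([px(d,np.array(G)+a*RT+b*UP) for a,b in q]);dst=np.float32([((a+R)*k,(R-b)*k) for a,b in q])
    return cv2.warpPerspective(im,cv2.getPerspectiveTransform(src,dst),(2*R*k,2*R*k),flags=cv2.INTER_CUBIC)
def prof(im,k,name,c0=(0,0)):
    g=cv2.cvtColor(im,cv2.COLOR_BGR2GRAY).astype(float);R=im.shape[0]/2
    yy,xx=np.mgrid[:im.shape[0],:im.shape[1]];X=(xx-R)/k-c0[0];Y=(R-yy)/k-c0[1];r=np.hypot(X,Y);a=np.degrees(np.arctan2(X,Y))%360
    bg=np.median(g[r<20]);w=np.clip(bg-g-12,0,None)
    out=[]
    for lo,hi in [(5,8),(8,11),(9,13),(13,17),(17,21),(21,25)]:
        m=(r>lo)&(r<hi)
        h,_=np.histogram(a[m],bins=72,range=(0,360),weights=w[m])
        n,_=np.histogram(a[m],bins=72,range=(0,360)); h=h/np.maximum(n,1)
        pk=[]
        for i in np.argsort(-h)[:3]:
            mm=m&(np.abs((a-(i*5+2.5)+180)%360-180)<13)
            if w[mm].sum()>0: pk.append((round(float((w[mm]*X[mm]).sum()/w[mm].sum()),2),round(float((w[mm]*Y[mm]).sum()/w[mm].sum()),2),round(h[i],0)))
        out.append(((lo,hi),pk))
    hub=r<3
    print(name,"hub",(w*X)[hub].sum()/w[hub].sum(),(w*Y)[hub].sum()/w[hub].sum())
    for o in out: print("  ",o)
d=arm.get_image("side")
prof(warpraw(cv2.imread("pics/side0.png"),d,[486.4,-121.3,54]),8,"side0")
prof(cv2.imread("pics/r2.png"),6,"r2")
prof(cv2.imread("pics/r3.png"),7,"r3")
dt=arm.get_image("top")
prof(warpraw(cv2.imread("pics/top0.png"),dt,[484.5,-121.7,54]),8,"top0")
E
```

```text
side0 hub 0.10575872708630785 0.01244023035866576
   ((5, 8), [(5.21, 3.92, np.float64(34.0)), (5.45, 3.52, np.float64(34.0)), (5.65, 3.11, np.float64(31.0))])
   ((8, 11), [(-7.49, -5.77, np.float64(28.0)), (-7.18, -6.19, np.float64(26.0)), (-7.79, -5.31, np.float64(26.0))])
   ((9, 13), [(-10.36, 4.38, np.float64(23.0)), (-8.35, -6.63, np.float64(23.0)), (-8.12, -6.96, np.float64(22.0))])
   ((13, 17), [(-13.76, 6.22, np.float64(43.0)), (-13.68, 6.41, np.float64(41.0)), (-13.94, 5.86, np.float64(28.0))])
   ((17, 21), [(-17.02, 8.49, np.float64(56.0)), (-17.11, 8.29, np.float64(49.0)), (-16.89, 8.83, np.float64(37.0))])
   ((21, 25), [(-19.63, 10.76, np.float64(25.0)), (-19.88, 10.13, np.float64(21.0)), (-19.45, 11.24, np.float64(20.0))])
r2 hub 0.10505340347521122 0.018119985121419917
   ((5, 8), [(5.45, 3.52, np.float64(36.0)), (5.21, 3.92, np.float64(36.0)), (5.65, 3.1, np.float64(33.0))])
   ((8, 11), [(-7.5, -5.78, np.float64(30.0)), (-7.19, -6.19, np.float64(28.0)), (-7.79, -5.32, np.float64(27.0))])
   ((9, 13), [(-8.46, -6.68, np.float64(26.0)), (-10.34, 4.41, np.float64(25
[... 1190 characters left out ...]
28153
   ((5, 8), [(4.45, 4.81, np.float64(69.0)), (4.79, 4.49, np.float64(68.0)), (4.08, 5.11, np.float64(65.0))])
   ((8, 11), [(6.88, 6.38, np.float64(62.0)), (6.46, 6.8, np.float64(60.0)), (7.25, 5.97, np.float64(57.0))])
   ((9, 13), [(7.62, 7.15, np.float64(42.0)), (7.25, 7.53, np.float64(40.0)), (-9.23, -5.99, np.float64(36.0))])
   ((13, 17), [(-12.22, 8.9, np.float64(68.0)), (-12.46, 8.59, np.float64(64.0)), (-11.96, 9.27, np.float64(49.0))])
   ((17, 21), [(-16.02, 10.32, np.float64(89.0)), (-15.87, 10.55, np.float64(72.0)), (-15.81, -10.51, np.float64(62.0))])
   ((21, 25), [(-19.23, 12.07, np.float64(84.0)), (-18.84, -13.16, np.float64(68.0)), (-18.84, -13.15, np.float64(65.0))])
```

```bash
python3 - <<'E'
from h import *
from scipy.optimize import least_squares
N=-np.cross(RT,UP)*1; N=N if N[2]>0 else -N
def s(n,G):
    d=arm.get_image(n);c=np.array(d["pose"])[:3,3];r=np.array(G)-c;r/=np.linalg.norm(r)
    # point at -delta*N projected along ray onto plane
    P=-N-r*((-N)@N)/(r@N); return np.array([P@RT,P@UP])
st,ss=s("top",[484.5,-121.7,54]),s("side",[486.4,-121.3,54]);print(st,ss)
T=np.array([[-12.22,8.9],[-16.02,10.32],[-19.23,12.07]]);S=np.array([[-10.35,4.4],[-13.75,6.22],[-17.01,8.53]])
nT=np.array([[6.88,6.38],[4.6,4.7],[-9.23,-5.99],[-18.84,-13.15]]);nS=np.array([[5.4,3.52],[-7.5,-5.78],[-8.4,-6.7]])
for w in (0,.3,1):
  def f(p):
    th,ph,de,tx,ty,sx,sy=p;o=[]
    for pts,h,sh in((T,(tx,ty),st),(S,(sx,sy),ss)):
        q=pts-h-de*sh;o+=list(q@[np.cos(th),-np.sin(th)])
    for pts,h in((nT,(tx,ty)),(nS,(sx,sy))): o+=list((pts-h)@[np.cos(ph),-np.sin(ph)])
    o+=[w*(tx+.24),w*(ty-.22),w*(sx-.1),w*(sy)]
    return o
  r=least_squares(f,[5.2,4.05,2,0,0,0,0]);print(w,np.degrees(r.x[:2]),"diff",r.x[0]-r.x[1],np.round(r.x[2:],2),np.round(r.fun,2))
E
```

```text
[-0.13707383  0.94328168] [ 0.1955952  -0.29391547]
0 [298.11309065 232.92224808] diff 1.1377948449480053 [ 23.72 -15.33 -10.47   3.02   1.94] [ 0.35 -0.19 -0.16 -0.17 -0.17  0.34  0.05  0.08 -0.11 -0.03 -0.17  0.18
 -0.01 -0.   -0.    0.    0.  ]
0.3 [297.56610609 232.93558856] diff 1.1280153282718794 [ 2.15 -0.63  0.63 -0.01 -0.34] [ 0.31 -0.19 -0.12 -0.22 -0.18  0.36  0.07  0.1  -0.1  -0.02 -0.17  0.18
 -0.01 -0.12  0.12 -0.03 -0.1 ]
1 [296.93183661 233.01171253] diff 1.1156166234129934 [ 2.39 -0.52  0.57  0.16 -0.17] [ 0.26 -0.19 -0.09 -0.27 -0.19  0.4   0.19  0.22 -0.    0.06 -0.21  0.13
 -0.07 -0.28  0.35  0.06 -0.17]
```

Request:
arm_command(
  steps=[
    [[0, 0, 0], [0, 0, 0.01]],
    [[0, 0, 0], [0, 0, 0.01]],
    [[0, 0, 0], [0, 0, 0.01]],
    [[0, 0, 0], [0, 0, 0.01]],
  ],
)

```text
time_s: 10.62
tool_pos: [581.4, -90.8, 119.6]
orientation: [[0.339, 0.941, 0.001], [0.941, -0.339, 0.0], [0.001, 0.001, -1.0]]
wrist_force: [4.4, 3.2, 4.0]
opening: 0.278
```

Request:
arm_command(
  steps=[
    [[0, 0, 0], [0, 0, 0]],
    [[0, 0, 0], [0, 0, 0]],
    [[0, 0, 0], [0, 0, 0]],
    [[0, 0, 0], [0, 0, 0]],
    [[0, 0, -0.3], [0, 0, 0]],
    [[0, 0, -0.3], [0, 0, 0]],
    [[0, 0, -0.3], [0, 0, 0]],
  ],
  gripper=1,
)

```text
time_s: 11.5
tool_pos: [581.0, -91.5, 195.2]
orientation: [[0.339, 0.941, 0.002], [0.941, -0.339, -0.0], [0.0, 0.002, -1.0]]
wrist_force: [-0.5, 0.1, -0.1]
opening: 1.0
```

```bash
python3 -c "
from h import *
st=arm.read_state();print(st['wrist_force'],st['wrist_torque'],st['opening'],st['qpos'])
goal([580,-91.3,187],0.786)
a=rect('side',[486.4,-121.3,54],k=7,N=4)
b=rect('top',[484.5,-121.7,54],k=7,N=1)
cv2.imwrite('pics/r4.png',cv2.resize(np.hstack([a,b]),(800,400)));cv2.imwrite('pics/r4s.png',a)"
```

```text
[-0.51636837  0.11328216 -0.0779184 ] [-0.0379116  -0.01679291 -0.0088863 ] 0.9997821486830439 [-0.19181967  0.59622096  0.50668857  1.6698099  -0.33894185  0.96204438
  0.09091101]
shift [-0.0008 -0.004   0.0327] turn [ 6.000e-04  2.000e-04 -3.604e-01] z [581.  -91.5 195.2] yaw -0.346
```

View pics/r4.png

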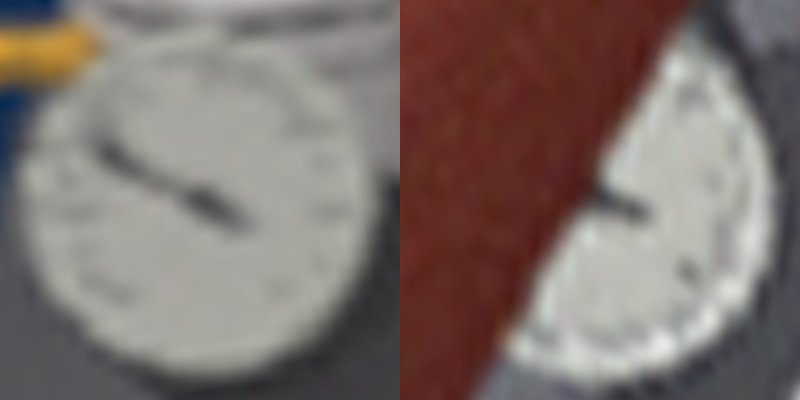

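Request:
arm_command(
  steps=[
    [[0.86, -0.31, 0], [0, 0, -0.3]],
    [[0.86, -0.31, 0], [0, 0, -0.3]],
    [[0.86, -0.31, 0], [0, 0, -0.5]],
    [[0.86, -0.31, 0], [0, 0, -0.5]],
    [[0.86, -0.31, 0], [0, 0, -0.5]],
    [[0.86, -0.31, 0], [0, 0, -0.6]],
    [[0.86, -0.31, 0], [0, 0, -0.6]],
    [[0.86, -0.31, 0], [0, 0, -0.6]],
  ],
)

```text
time_s: 12.75
tool_pos: [580.2, 137.1, 193.1]
orientation: [[-0.917, 0.399, -0.002], [0.399, 0.917, -0.001], [0.002, -0.002, -1.0]]
wrist_force: [-0.6, 0.9, 0.5]
opening: 1.001
```

```bash
python3 -c "
from h import *
st=arm.read_state();print(st['wrist_torque'],st['opening'],st['qpos'])
goal([580,-91.3,190],1.6)
a=rect('side',[486.4,-121.3,54],k=8,N=4)
b=rect('top',[484.5,-121.7,54],k=8,N=4)
cv2.imwrite('pics/r5s.png',a);cv2.imwrite('pics/r5t.png',b)
cv2.imwrite('pics/r5.png',cv2.resize(np.hstack([a,b]),(800,400)))"
```

```text
[ 0.03965395 -0.02743938  0.02063697] 1.0009399412063398 [-0.32472532  0.56984136  0.09004037  1.63685933 -0.05993807  0.93987922
  0.94662415]
shift [-0.3642 -0.8377  0.0132] turn [-0.0004 -0.0006 -0.1401] z [580.2 137.1 193.1] yaw 1.16
```

View pics/r5.png

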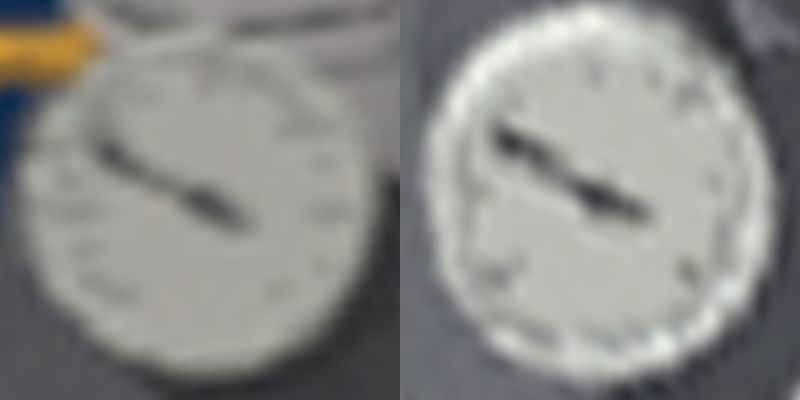

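```bash
python3 -c "
import cv2,numpy as np
b=cv2.imread('pics/r5t.png')[120:420,80:480]
a=cv2.imread('pics/r5s.png')[120:420,80:480]
f=lambda x:cv2.normalize(cv2.resize(cv2.cvtColor(x,cv2.COLOR_BGR2GRAY),None,fx=2,fy=2,interpolation=2),None,0,255,32)
cv2.imwrite('pics/z1.png',f(b));cv2.imwrite('pics/z2.png',f(a))"
```

```text
(no output)
```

View pics/z1.png

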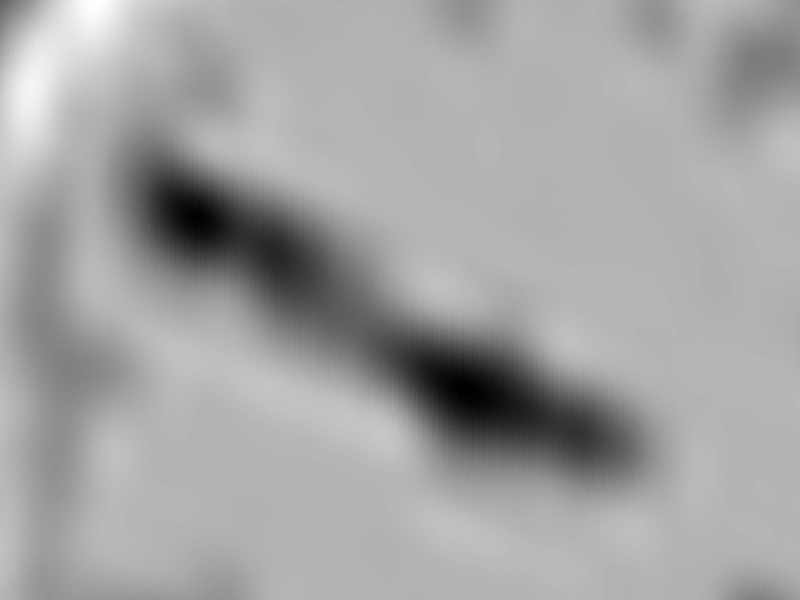

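View pics/z2.png

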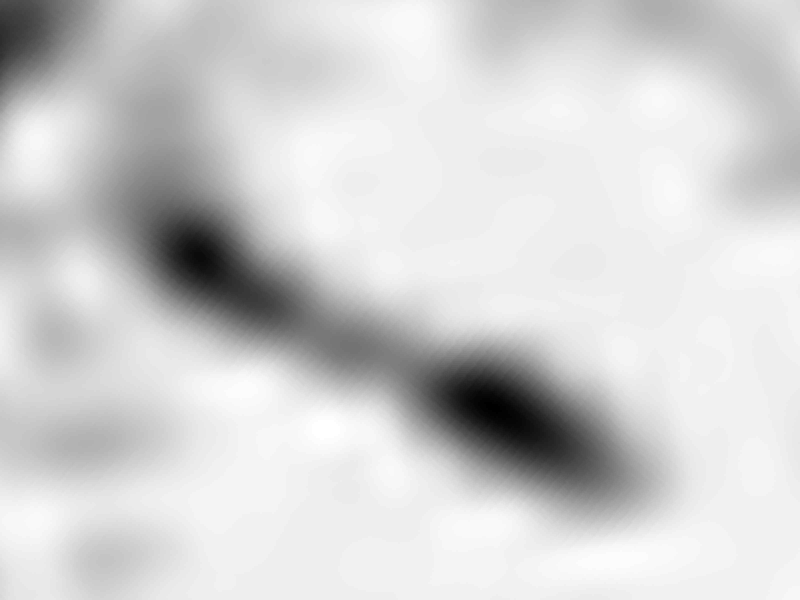

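```bash
python3 - <<'E'
from h import *
def warpraw(im,d,G,k=8,R=40):
    q=[(-30,30),(30,30),(30,-30),(-30,-30)]
    src=np.float32([px(d,np.array(G)+a*RT+b*UP) for a,b in q]);dst=np.float32([((a+R)*k,(R-b)*k) for a,b in q])
    return cv2.warpPerspective(im,cv2.getPerspectiveTransform(src,dst),(2*R*k,2*R*k),flags=cv2.INTER_CUBIC)
g=lambda x:cv2.cvtColor(x,cv2.COLOR_BGR2GRAY).astype(float)
out=[]
for n,G,f in(("top",[484.5,-121.7,54],"r5t"),("side",[486.4,-121.3,54],"r5s")):
    d=arm.get_image(n);a=g(warpraw(cv2.imread(f"pics/{n}0.png"),d,G));b=g(cv2.imread(f"pics/{f}.png"))
    m=np.zeros_like(a);D=(a-b)
    out.append(np.clip(D[120:420,80:480]*1.5+128,0,255).astype(np.uint8))
    # slices perpendicular to nominal direction 298deg
    th=np.radians(297.5);u=np.array([np.sin(th),np.cos(th)]);p=np.array([-u[1],u[0]])  # p: perp
    if p[1]<0:p=-p
    for r in range(-13,29,2):
        s=np.arange(-5,5.01,.125);L=[]
        for im in(a,b,D):
            xs=np.array([[ (r+dr)*u+t*p for t in s] for dr in(-.5,0,.5)])
            mx=((xs[...,0]+40)*8).astype(np.float32);my=((40-xs[...,1])*8).astype(np.float32)
            L.append(cv2.remap(im.astype(np.float32),mx,my,1).mean(0))
        w0=np.clip(np.median(L[0])-L[0]-8,0,None);w1=np.clip(np.median(L[1])-L[1]-8,0,None);wd=np.clip(L[2]-8,0,None)
        c=lambda w:(round(float((w*s).sum()/max(w.sum(),1e-6)),2),int(w.max()))
        print(n,r,"before",c(w0),"after",c(w1),"diff",c(wd))
cv2.imwrite("pics/dd.png",np.hstack(out))
E
```

```text
top -13 before (0.0, 0) after (0.0, 0) diff (0.75, 0)
top -11 before (0.0, 0) after (1.23, 11) diff (1.25, 25)
top -9 before (0.0, 0) after (1.15, 25) diff (1.14, 60)
top -7 before (0.0, 0) after (0.98, 37) diff (0.95, 82)
top -5 before (4.04, 7) after (0.82, 37) diff (0.38, 82)
top -3 before (3.93, 13) after (0.5, 38) diff (-0.05, 52)
top -1 before (0.69, 4) after (0.31, 35) diff (0.17, 11)
top 1 before (0.11, 31) after (0.14, 43) diff (0.0, 0)
top 3 before (-0.03, 31) after (0.2, 55) diff (0.4, 2)
top 5 before (-0.11, 9) after (0.31, 53) diff (0.55, 38)
top 7 before (0.16, 10) after (0.34, 35) diff (0.41, 30)
top 9 before (1.97, 11) after (0.69, 20) diff (-0.57, 31)
top 11 before (3.01, 22) after (1.06, 15) diff (-0.3, 47)
top 13 before (2.56, 19) after (1.61, 21) diff (0.21, 28)
top 15 before (2.15, 32) after (2.02, 34) diff (0.87, 3)
top 17 before (2.29, 38) after (2.29, 38) diff (0.0, 0)
top 19 before (1.89, 40) after (1.94, 41) diff (0.0, 0)
top 21 before (1.77, 49) after (1.8, 54) diff (0.0, 0)
top 23 before (2.01, 41) after (1.97, 43) diff (0.0, 0)
top 25 before (2.76, 23) af
[... 599 characters left out ...]
0, 0)
side 5 before (-1.31, 0) after (-0.31, 16) diff (0.95, 1)
side 7 before (-1.01, 4) after (-0.35, 15) diff (0.52, 6)
side 9 before (-1.15, 7) after (-0.75, 16) diff (-0.15, 2)
side 11 before (-0.99, 11) after (-0.84, 14) diff (0.0, 0)
side 13 before (-0.82, 15) after (-0.73, 19) diff (0.0, 0)
side 15 before (-0.84, 21) after (-0.82, 24) diff (0.0, 0)
side 17 before (-0.71, 21) after (-0.69, 24) diff (0.0, 0)
side 19 before (-0.4, 21) after (-0.29, 23) diff (0.0, 0)
side 21 before (-0.36, 16) after (-0.01, 20) diff (0.0, 0)
side 23 before (-0.66, 1) after (0.43, 7) diff (1.01, 4)
side 25 before (4.23, 2) after (0.0, 0) diff (0.69, 8)
side 27 before (4.42, 3) after (0.0, 0) diff (0.15, 0)
```

View pics/dd.png

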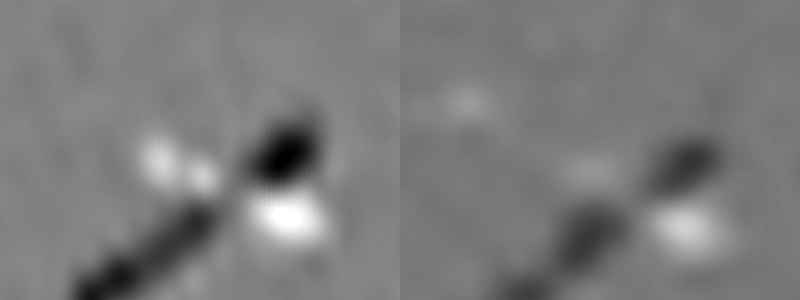

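Request:
arm_command(
  steps=[
    [[-0.364, -0.838, 0], [0, 0, -0.14]],
    [[-0.364, -0.838, 0], [0, 0, -0.14]],
    [[-0.364, -0.838, 0], [0, 0, -0.14]],
    [[-0.364, -0.838, 0], [0, 0, -0.14]],
    [[-0.364, -0.838, 0], [0, 0, -0.14]],
    [[-0.364, -0.838, 0], [0, 0, -0.14]],
    [[-0.364, -0.838, 0], [0, 0, -0.14]],
  ],
  gripper=1,
)

```text
time_s: 14.12
tool_pos: [579.3, -88.8, 194.3]
orientation: [[-1.0, -0.026, -0.0], [-0.026, 1.0, 0.001], [-0.0, 0.001, -1.0]]
wrist_force: [1.2, 0.8, -0.5]
opening: 0.999
```

```bash
python3 -c "
from h import *
st=arm.read_state();print(st['wrist_torque'],st['opening'],st['qpos'])
goal([580,-91.3,86],1.6)"
```

```text
[ 0.00796416  0.01326818 -0.01068628] 0.9991414897002349 [ 0.1338957   0.55194709 -0.02911829  1.66389801  0.01765089  0.92615159
  1.69536807]
shift [-0.0025 -0.0104  0.4332] turn [ 0.0004  0.     -0.001 ] z [579.3 -88.8 194.3] yaw 1.597
```

Request:
arm_command(
  steps=[
    [[-0.002, -0.008, 0.1], [0, 0, 0]],
    [[-0.002, -0.008, 0.1], [0, 0, 0]],
    [[-0.002, -0.008, 0.25], [0, 0, 0]],
    [[-0.002, -0.008, 0.43], [0, 0, 0]],
    [[-0.002, -0.008, 0.43], [0, 0, 0]],
    [[-0.002, -0.008, 0.43], [0, 0, 0]],
    [[-0.002, -0.008, 0.43], [0, 0, 0]],
    [[-0.002, -0.008, 0.43], [0, 0, 0]],
  ],
)

```text
time_s: 15.12
tool_pos: [580.6, -93.2, 88.4]
orientation: [[-1.0, -0.023, 0.003], [-0.023, 1.0, -0.0], [-0.003, -0.001, -1.0]]
wrist_force: [0.0, -0.2, 0.4]
opening: 1.001
```

```bash
python3 -c "
from h import *
st=arm.read_state();print(st['wrist_force'],st['wrist_torque'],st['opening'])
goal([580,-91.3,86],1.6)"
```

```text
[ 0.04558952 -0.17760853  0.4238586 ] [ 0.00922848  0.03453429 -0.03398529] 1.0008785762420678
shift [0.0024 0.0078 0.0097] turn [-0.0002  0.0009 -0.002 ] z [580.6 -93.2  88.4] yaw 1.594
```

Request:
arm_command(
  steps=[
    [[0.001, 0.007, 0.009], [0, 0, 0]],
    [[0.001, 0.007, 0.009], [0, 0, 0]],
    [[0.001, 0.007, 0.009], [0, 0, 0]],
    [[0.001, 0.007, 0.009], [0, 0, 0]],
  ],
)

```text
time_s: 15.62
tool_pos: [579.3, -91.4, 84.5]
orientation: [[-1.0, -0.023, -0.0], [-0.023, 1.0, -0.0], [0.0, -0.0, -1.0]]
wrist_force: [0.4, 0.3, 0.3]
opening: 0.998
```

Request:
arm_command(
  steps=[
    [[0, 0, 0], [0, 0, 0]],
    [[0, 0, 0], [0, 0, 0]],
    [[0, 0, 0], [0, 0, 0]],
    [[0, 0, 0], [0, 0, 0]],
    [[0, 0, 0], [0, 0, 0]],
    [[0, 0, 0], [0, 0, 0]],
  ],
  gripper=0.4,
)

```text
time_s: 16.38
tool_pos: [579.4, -91.1, 85.0]
orientation: [[-1.0, -0.023, 0.0], [-0.023, 1.0, 0.0], [-0.0, 0.0, -1.0]]
wrist_force: [-2.4, 1.5, 5.0]
opening: 0.64
```

```bash
cat > w.py <<'E'
from h import *
from scipy.spatial.transform import Rotation
s=arm.read_state();R=np.array(s["orientation"])
print("t",round(s["time_s"],2),"yaw",round(float(np.arctan2(R[1,1],R[0,1])),4),"F",np.round(s["wrist_force"],2),"T",np.round(s["wrist_torque"],3),"op",round(s["opening"],3),"p",np.round(s["tool_pos"],1),"q7",round(s["qpos"][6],3))
E
python3 w.py
```

```text
t 16.38 yaw 1.5936 F [-2.42  1.48  4.99] T [ 0.322  0.343 -0.073] op 0.64 p [579.4 -91.1  85. ] q7 1.689
```

Request:
arm_command(
  steps=[
    [[0, 0, 0], [0, 0, 0.02]],
    [[0, 0, 0], [0, 0, 0.04]],
    [[0, 0, 0], [0, 0, 0.06]],
    [[0, 0, 0], [0, 0, 0.08]],
    [[0, 0, 0], [0, 0, 0.1]],
    [[0, 0, 0], [0, 0, 0.12]],
  ],
)

```text
time_s: 17.12
tool_pos: [579.5, -90.4, 85.0]
orientation: [[-0.938, 0.346, 0.0], [0.346, 0.938, 0.001], [0.0, 0.001, -1.0]]
wrist_force: [-2.2, 2.1, 6.1]
opening: 0.635
```

```bash
python3 w.py
```

```text
t 17.12 yaw 1.2175 F [-2.22  2.12  6.13] T [0.455 0.266 0.312] op 0.635 p [579.5 -90.4  85. ] q7 1.412
```

Request:
arm_command(
  steps=[
    [[0, 0, 0], [0, 0, 0.02]],
    [[0, 0, 0], [0, 0, 0.04]],
    [[0, 0, 0], [0, 0, 0.06]],
    [[0, 0, 0], [0, 0, 0.08]],
    [[0, 0, 0], [0, 0, 0.1]],
  ],
)

```text
time_s: 17.75
tool_pos: [579.8, -89.8, 85.0]
orientation: [[-0.786, 0.619, 0.001], [0.619, 0.786, 0.001], [0.0, 0.001, -1.0]]
wrist_force: [-0.8, 2.4, 4.9]
opening: 0.638
```

```bash
python3 w.py
```

```text
t 17.75 yaw 0.9039 F [-0.84  2.45  4.94] T [0.548 0.176 0.302] op 0.638 p [579.8 -89.8  85. ] q7 1.181
```

Request:
arm_command(
  steps=[
    [[0, 0, 0], [0, 0, 0.02]],
    [[0, 0, 0], [0, 0, 0.04]],
    [[0, 0, 0], [0, 0, 0.06]],
  ],
)

```text
time_s: 18.12
tool_pos: [580.1, -89.5, 85.0]
orientation: [[-0.656, 0.755, 0.001], [0.755, 0.656, 0.002], [0.001, 0.002, -1.0]]
wrist_force: [0.1, 2.6, 5.2]
opening: 0.636
```

```bash
python3 w.py
```

```text
t 18.12 yaw 0.7157 F [0.05 2.62 5.24] T [0.631 0.097 0.345] op 0.636 p [580.1 -89.5  85. ] q7 1.042
```

Request:
arm_command(
  steps=[
    [[0, 0, 0], [0, 0, 0.02]],
    [[0, 0, 0], [0, 0, 0.04]],
  ],
)

```text
time_s: 18.38
tool_pos: [580.3, -89.4, 85.0]
orientation: [[-0.557, 0.831, 0.001], [0.831, 0.557, 0.002], [0.001, 0.002, -1.0]]
wrist_force: [-0.6, 3.0, 4.5]
opening: 0.634
```

```bash
python3 w.py
```

```text
t 18.38 yaw 0.5902 F [-0.64  3.05  4.51] T [0.638 0.017 0.34 ] op 0.634 p [580.3 -89.4  85. ] q7 0.95
```

Request:
arm_command(
  steps=[
    [[0, 0, 0], [0, 0, 0.02]],
    [[0, 0, 0], [0, 0, 0.04]],
  ],
)

```text
time_s: 18.62
tool_pos: [580.5, -89.3, 85.0]
orientation: [[-0.448, 0.894, 0.002], [0.894, 0.448, 0.002], [0.001, 0.002, -1.0]]
wrist_force: [0.5, 2.9, 4.8]
opening: 0.638
```

```bash
python3 w.py
```

```text
t 18.62 yaw 0.4647 F [0.5  2.9  4.79] T [0.621 0.036 0.358] op 0.638 p [580.5 -89.3  85. ] q7 0.857
```

Request:
arm_command(
  steps=[
    [[0, 0, 0], [0, 0, 0.02]],
    [[0, 0, 0], [0, 0, 0.04]],
  ],
)

```text
time_s: 18.88
tool_pos: [580.8, -89.2, 85.0]
orientation: [[-0.333, 0.943, 0.002], [0.943, 0.333, 0.002], [0.001, 0.003, -1.0]]
wrist_force: [0.3, 3.2, 3.5]
opening: 0.635
```

```bash
python3 w.py
```

```text
t 18.88 yaw 0.3393 F [0.28 3.21 3.53] T [ 0.632 -0.106  0.359] op 0.635 p [580.8 -89.2  85. ] q7 0.764
```

Request:
arm_command(
  steps=[
    [[0, 0, 0], [0, 0, 0.02]],
  ],
)

```text
time_s: 19.0
tool_pos: [580.8, -89.2, 85.0]
orientation: [[-0.273, 0.962, 0.002], [0.962, 0.273, 0.002], [0.001, 0.003, -1.0]]
wrist_force: [1.3, 3.1, 3.4]
opening: 0.632
```

```bash
python3 w.py
```

```text
t 19.0 yaw 0.2767 F [1.32 3.14 3.45] T [ 0.635 -0.131  0.341] op 0.632 p [580.8 -89.2  85. ] q7 0.717
```

Request:
arm_command(
  steps=[
    [[0, 0, 0], [0, 0, 0.02]],
  ],
)

```text
time_s: 19.12
tool_pos: [581.0, -89.1, 85.0]
orientation: [[-0.212, 0.977, 0.003], [0.977, 0.212, 0.002], [0.001, 0.003, -1.0]]
wrist_force: [1.3, 3.9, 3.5]
opening: 0.637
```

```bash
python3 w.py
```

```text
t 19.12 yaw 0.214 F [1.31 3.95 3.54] T [ 0.689 -0.207  0.397] op 0.637 p [581.  -89.1  85. ] q7 0.671
```

Request:
arm_command(
  steps=[
    [[0, 0, 0], [0, 0, 0.02]],
  ],
)

```text
time_s: 19.25
tool_pos: [581.1, -89.1, 85.0]
orientation: [[-0.151, 0.989, 0.003], [0.989, 0.151, 0.002], [0.001, 0.003, -1.0]]
wrist_force: [1.1, 2.7, 3.5]
opening: 0.636
```

```bash
python3 w.py
```

```text
t 19.25 yaw 0.1515 F [1.12 2.67 3.46] T [ 0.676 -0.247  0.452] op 0.636 p [581.1 -89.1  85. ] q7 0.624
```

Request:
arm_command(
  steps=[
    [[0, 0, 0], [0, 0, 0.02]],
  ],
)

```text
time_s: 19.38
tool_pos: [581.2, -89.1, 85.0]
orientation: [[-0.089, 0.996, 0.003], [0.996, 0.089, 0.002], [0.001, 0.003, -1.0]]
wrist_force: [2.5, 3.8, 3.1]
opening: 0.638
```

```bash
python3 w.py
```

```text
t 19.38 yaw 0.0888 F [2.51 3.76 3.07] T [ 0.635 -0.226  0.434] op 0.638 p [581.2 -89.1  85. ] q7 0.577
```

Request:
arm_command(
  steps=[
    [[0, 0, 0], [0, 0, 0.02]],
  ],
)

```text
time_s: 19.5
tool_pos: [581.4, -89.1, 85.0]
orientation: [[-0.026, 1.0, 0.003], [1.0, 0.026, 0.002], [0.002, 0.003, -1.0]]
wrist_force: [1.1, 4.1, 3.1]
opening: 0.64
```

```bash
python3 w.py
```

```text
t 19.5 yaw 0.0262 F [1.06 4.14 3.13] T [ 0.674 -0.373  0.478] op 0.64 p [581.4 -89.1  85. ] q7 0.53
```

Request:
arm_command(
  steps=[
    [[0, 0, 0], [0, 0, 0.01]],
  ],
)

```text
time_s: 19.62
tool_pos: [581.4, -89.1, 85.0]
orientation: [[0.005, 1.0, 0.003], [1.0, -0.005, 0.002], [0.002, 0.003, -1.0]]
wrist_force: [2.8, 5.3, 3.5]
opening: 0.638
```

```bash
python3 w.py
```

```text
t 19.62 yaw -0.005 F [2.78 5.28 3.48] T [ 0.923 -0.519  0.456] op 0.638 p [581.4 -89.1  85. ] q7 0.507
```

Request:
arm_command(
  steps=[
    [[0, 0, 0], [0, 0, 0.01]],
  ],
)

```text
time_s: 19.75
tool_pos: [581.5, -89.1, 85.0]
orientation: [[0.037, 0.999, 0.004], [0.999, -0.037, 0.002], [0.002, 0.004, -1.0]]
wrist_force: [4.0, 4.3, 4.0]
opening: 0.636
```

```bash
python3 w.py
```

```text
t 19.75 yaw -0.037 F [4.01 4.27 3.99] T [ 0.918 -0.645  0.449] op 0.636 p [581.5 -89.1  85. ] q7 0.483
```

Request:
arm_command(
  steps=[
    [[0, 0, 0], [0, 0, -0.015]],
  ],
)

```text
time_s: 19.88
tool_pos: [581.4, -89.1, 85.0]
orientation: [[-0.009, 1.0, 0.004], [1.0, 0.009, 0.002], [0.002, 0.004, -1.0]]
wrist_force: [2.8, 5.3, 3.4]
opening: 0.637
```

```bash
python3 w.py
```

```text
t 19.88 yaw 0.0086 F [2.78 5.34 3.38] T [ 1.044 -0.584 -0.142] op 0.637 p [581.4 -89.1  85. ] q7 0.518
```

Request:
arm_command(
  steps=[
    [[0, 0, 0], [0, 0, -0.015]],
  ],
)

```text
time_s: 20.0
tool_pos: [581.3, -89.1, 85.0]
orientation: [[-0.056, 0.998, 0.004], [0.998, 0.056, 0.003], [0.003, 0.004, -1.0]]
wrist_force: [2.2, 5.8, 3.7]
opening: 0.641
```

```bash
python3 w.py
```

```text
t 20.0 yaw 0.0557 F [2.16 5.83 3.67] T [ 1.001 -0.47  -0.172] op 0.641 p [581.3 -89.1  85. ] q7 0.554
```

Request:
arm_command(
  steps=[
    [[0, 0, 0], [0, 0, -0.015]],
  ],
)

```text
time_s: 20.12
tool_pos: [581.2, -89.1, 85.0]
orientation: [[-0.102, 0.995, 0.003], [0.995, 0.102, 0.003], [0.003, 0.004, -1.0]]
wrist_force: [2.4, 5.1, 4.0]
opening: 0.636
```

```bash
python3 w.py
```

```text
t 20.12 yaw 0.1027 F [2.41 5.1  3.99] T [ 1.039 -0.516 -0.211] op 0.636 p [581.2 -89.1  85. ] q7 0.589
```

Request:
arm_command(
  steps=[
    [[0, 0, 0], [0, 0, -0.015]],
  ],
)

```text
time_s: 20.25
tool_pos: [581.1, -89.1, 85.0]
orientation: [[-0.149, 0.989, 0.003], [0.989, 0.149, 0.003], [0.002, 0.004, -1.0]]
wrist_force: [1.2, 5.3, 3.7]
opening: 0.638
```

```bash
python3 w.py
```

```text
t 20.25 yaw 0.1497 F [1.16 5.27 3.74] T [ 1.106 -0.448 -0.225] op 0.638 p [581.1 -89.1  85. ] q7 0.624
```

Request:
arm_command(
  steps=[
    [[0, 0, 0], [0, 0, 0.015]],
    [[0, 0, 0], [0, 0, 0.03]],
  ],
)

```text
time_s: 20.5
tool_pos: [581.3, -89.1, 85.0]
orientation: [[-0.056, 0.998, 0.003], [0.998, 0.056, 0.002], [0.002, 0.003, -1.0]]
wrist_force: [2.2, 5.5, 4.1]
opening: 0.635
```

```bash
python3 w.py
```

```text
t 20.5 yaw 0.0563 F [2.2  5.46 4.06] T [ 0.954 -0.605  0.407] op 0.635 p [581.3 -89.1  85. ] q7 0.554
```

Request:
arm_command(
  steps=[
    [[0, 0, 0], [0, 0, 0.015]],
  ],
)

```text
time_s: 20.62
tool_pos: [581.4, -89.1, 85.0]
orientation: [[-0.009, 1.0, 0.003], [1.0, 0.009, 0.002], [0.002, 0.004, -1.0]]
wrist_force: [3.1, 4.5, 3.0]
opening: 0.635
```

```bash
python3 w.py
```

```text
t 20.62 yaw 0.0094 F [3.1  4.5  3.03] T [ 0.92  -0.555  0.412] op 0.635 p [581.4 -89.1  85. ] q7 0.518
```

Request:
arm_command(
  steps=[
    [[0, 0, 0], [0, 0, 0.017]],
  ],
)

```text
time_s: 20.75
tool_pos: [581.5, -89.1, 85.0]
orientation: [[0.044, 0.999, 0.004], [0.999, -0.044, 0.002], [0.002, 0.004, -1.0]]
wrist_force: [2.9, 5.2, 3.0]
opening: 0.632
```

```bash
python3 w.py
```

```text
t 20.75 yaw -0.044 F [2.89 5.18 3.01] T [ 0.915 -0.675  0.457] op 0.632 p [581.5 -89.1  85. ] q7 0.478
```

Request:
arm_command(
  steps=[
    [[0, 0, 0], [0, 0, 0]],
    [[0, 0, 0], [0, 0, 0]],
  ],
)

```text
time_s: 21.0
tool_pos: [581.5, -89.1, 85.0]
orientation: [[0.045, 0.999, 0.004], [0.999, -0.045, 0.002], [0.003, 0.004, -1.0]]
wrist_force: [3.5, 5.1, 3.8]
opening: 0.637
```

```bash
python3 w.py
```

```text
t 21.0 yaw -0.0451 F [3.53 5.07 3.82] T [ 1.002 -0.623  0.06 ] op 0.637 p [581.5 -89.1  85. ] q7 0.478
```

Request:
arm_command(
  steps=[
    [[0, 0, 0], [0, 0, 0]],
    [[0, 0, 0], [0, 0, 0]],
    [[0, 0, 0], [0, 0, 0]],
    [[0, 0, 0], [0, 0, 0]],
    [[0, 0, -0.2], [0, 0, 0]],
    [[0, 0, -0.4], [0, 0, 0]],
    [[0, 0, -0.45], [0, 0, 0]],
    [[0, 0, -0.45], [0, 0, 0]],
  ],
  gripper=1,
)

```text
time_s: 22.0
tool_pos: [579.4, -91.4, 197.5]
orientation: [[0.046, 0.999, 0.001], [0.999, -0.046, 0.0], [0.0, 0.001, -1.0]]
wrist_force: [-0.8, 1.2, 0.2]
opening: 1.0
```

```bash
python3 w.py
```

```text
t 22.0 yaw -0.0463 F [-0.78  1.19  0.17] T [ 0.033  0.012 -0.047] op 1.0 p [579.4 -91.4 197.5] q7 0.401
```

Request:
arm_command(
  steps=[
    [[0.88, -0.05, 0], [0, 0, 0]],
    [[0.88, -0.05, 0], [0, 0, 0]],
    [[0.88, -0.05, 0], [0, 0, 0]],
    [[0.88, -0.05, 0], [0, 0, 0]],
    [[0.88, -0.05, 0], [0, 0, 0]],
    [[0.88, -0.05, 0], [0, 0, 0]],
  ],
)

```text
time_s: 22.75
tool_pos: [576.3, 127.3, 195.7]
orientation: [[0.048, 0.999, -0.003], [0.999, -0.048, -0.002], [-0.002, -0.003, -1.0]]
wrist_force: [0.4, -0.9, -0.2]
opening: 1.005
```

```bash
python3 w.py; python3 -c "
from h import *
a=rect('side',[486.4,-121.3,54],k=8,N=4)
b=rect('top',[484.5,-121.7,54],k=8,N=4)
for x,f in((a,'r5s'),(b,'r5t')):
  o=cv2.imread(f'pics/{f}.png').astype(int);d=np.abs(x.astype(int)-o)[120:520,120:520];print(f,d.mean(),d.max())
cv2.imwrite('pics/r6.png',cv2.resize(np.hstack([a,b]),(800,400)))
cv2.imwrite('pics/t6.png',arm.get_image('top')['pixels'])"
```

```text
t 22.75 yaw -0.0478 F [ 0.44 -0.89 -0.16] T [-0.029  0.029 -0.009] op 1.005 p [576.3 127.3 195.7] q7 0.032
r5s 1.3926354166666666 21
r5t 2.159679166666667 119
```

View pics/r6.png

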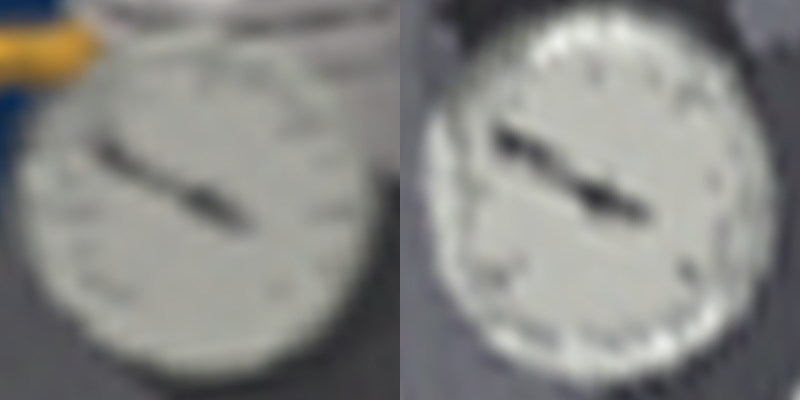

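View pics/t6.png

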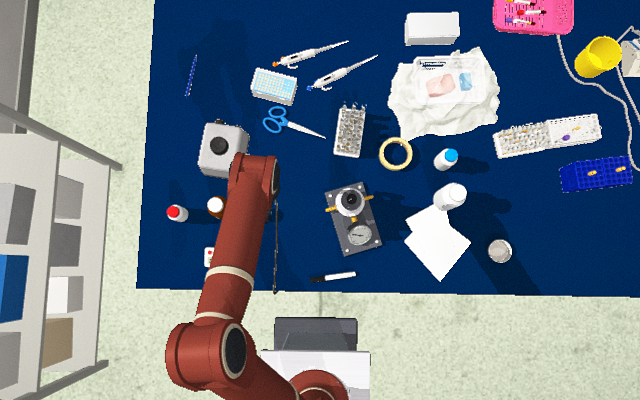

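```bash
python3 -c "
from rig import arm
print(arm.hand_in())"
```

```text
the job is handed in; nothing more can be done
None
```

The lock ring was slackened, the knob set, the ring tightened again, and the job handed in at about 23 s. No verdict is reported, so these results rest on my own checks.

- **Slackening:** I turned the ring back 0.94 rad, past the 0.7 rad at which it is slack for any setting.
- **Setting:** I turned the knob 1.13 rad clockwise. With the lock slack, the side view put the needle about 1.6° from the set hand and the top view about 1°, against the 5.7° allowed. The pictures are blurred at that scale, so each figure is good to a few degrees.
- **Tightening:** I turned the ring 1.64 rad clockwise by feel.
    - Comparing the torque turning clockwise and counter-clockwise gave a drag of about 0.31 N m and a brake pull of about 0.165 N m, or roughly 27 N on the pad (18 to 38 N wanted).
    - Single torque readings scattered by about 0.025 N m and a second pass gave slightly lower values. The pad force could be a few newtons either way, but should be inside the window.
- **After release:** The dial in both views matched the picture taken before tightening; the only large difference in the top view was a shadow at the dial's edge. The arm stood clear. In the top picture the pen looked unmoved, but the timer and amber bottle were partly hidden by the arm; it passed about 190 mm above the worktop on that side.

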